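# Tare the cup and weigh a marker on the packing-bench scale

## Task

Weigh the orange paint marker: with the cup still empty on the scale press the green key (on) and then the yellow key (zero) fully down, one at a time; then take the orange marker from the stand, stand it bottom end down in the cup and let go; finally press the blue key fully down to record the weight. Never press the red key, never press two keys at once, and do not press blue before the marker stands released in the cup. Keep the cup upright on the scale and leave the other markers, the carton and the tape roll where they are.

Things in the scene. Friction and masses are not known exactly. Their poses are not given: they have to be found in the camera images.
- key_green_top (a point): centre of the top face of the green key: switches the scale on. Round flat-topped spring key, 30 mm diameter, in a black round collar 46 mm across; its top stands 10 mm above the collar and 48 mm above the table, the collar 12 mm above the console. Keys form a 2 x 2 block, neighbours 64 mm apart; which colour sits where varies
- key_green (a joint): travel of the green key in m: 0 up, 0.006 fully down (about 5 N); springs back
- key_yellow_top (a point): centre of the top face of the yellow key: zeroes (tares) the scale. Round flat-topped spring key, 30 mm diameter, in a black round collar 46 mm across; its top stands 10 mm above the collar and 48 mm above the table, the collar 12 mm above the console. Keys form a 2 x 2 block, neighbours 64 mm apart; which colour sits where varies
- key_yellow (a joint): travel of the yellow key in m: 0 up, 0.006 fully down (about 5 N); springs back
- key_blue_top (a point): centre of the top face of the blue key: records the weight. Round flat-topped spring key, 30 mm diameter, in a black round collar 46 mm across; its top stands 10 mm above the collar and 48 mm above the table, the collar 12 mm above the console. Keys form a 2 x 2 block, neighbours 64 mm apart; which colour sits where varies
- key_blue (a joint): travel of the blue key in m: 0 up, 0.006 fully down (about 5 N); springs back
- key_red_top (a point): centre of the top face of the red key: clears everything; not to be pressed. Round flat-topped spring key, 30 mm diameter, in a black round collar 46 mm across; its top stands 10 mm above the collar and 48 mm above the table, the collar 12 mm above the console. Keys form a 2 x 2 block, neighbours 64 mm apart; which colour sits where varies
- key_red (a joint): travel of the red key in m: 0 up, 0.006 fully down (about 5 N); springs back
- keypad: fixed grey console 180 x 140 mm (x, y), 26 mm high, with the four keys; its long x axis points to the raised dark display bar (34 mm deep, 56 mm above the table) at its far edge; origin on the table, in its underside, 10 mm nearer than its middle
- scale: fixed bench scale, flat square steel pan 180 x 180 mm whose top is 46 mm above the table; origin on the table below the pan's centre
- cup: white round open cup standing loose on the scale's pan; 80 mm high, 68 mm across at the rim, 54 mm at the foot, wall 4 mm, inner floor 5 mm above its underside, 160 g; origin at the centre of its underside
- stand: fixed dark wooden marker stand 70 x 180 mm (x, y), 55 mm high, with three holes 21 mm wide and 45 mm deep in a row along its y axis, 58 mm apart, one marker in each; origin at the centre of its underside
- marker_orange: the marker to be weighed: upright round paint marker, white barrel 16 mm diameter, orange cap 18 mm diameter over the top 50 mm; 150 mm long, about 30 g; origin at the centre of its bottom end, z along it to the cap
- marker_black: bystander in the stand: upright round paint marker, white barrel 16 mm diameter, black cap 18 mm diameter over the top 50 mm; 150 mm long, about 30 g; origin at the centre of its bottom end, z along it to the cap
- marker_violet: bystander in the stand: upright round paint marker, white barrel 16 mm diameter, violet cap 18 mm diameter over the top 50 mm; 150 mm long, about 30 g; origin at the centre of its bottom end, z along it to the cap
- carton: bystander: small closed brown carton 80 x 120 x 60 mm high on the table; origin at the centre of its underside
- tape: bystander: roll of brown packing tape lying flat, 90 mm diameter, 48 mm high; origin at the centre of its underside
There are look-alikes about, which are no part of the job. What is shaped like the marker_orange but pink is not meant.

How it is judged:
On the way, in this order (a step that is already met when the one before it is completed fails the run):
1. green key fully pressed (beyond 4.5 of 6 mm) alone, cup empty on the scale (value of joint key_green above 0.0045 m and value of joint each of key_yellow, key_blue, key_red below 0.002 m and horizontal distance between marker_orange and cup above 0.08 m and angle between cup's own z axis and vertical below 0.15 rad and horizontal distance between cup and scale below 0.085 m and z of cup in the frame of scale between 0.04 and 0.055 m), for 0.05 s.
2. then yellow key fully pressed alone, cup empty on the scale (value of joint key_yellow above 0.0045 m and value of joint each of key_green, key_blue, key_red below 0.002 m and horizontal distance between marker_orange and cup above 0.08 m and angle between cup's own z axis and vertical below 0.15 rad and horizontal distance between cup and scale below 0.085 m and z of cup in the frame of scale between 0.04 and 0.055 m), for 0.05 s.
3. orange marker stands in the cup on the scale, released and at rest (z of marker_orange in the frame of cup between 0 and 0.02 m and horizontal distance between marker_orange and cup below 0.034 m and angle between marker_orange's own z axis and vertical below 0.6 rad and angle between cup's own z axis and vertical below 0.15 rad and horizontal distance between cup and scale below 0.085 m and z of cup in the frame of scale between 0.04 and 0.055 m and linear speed of each of marker_orange, cup below 0.03 m/s and contact force between the fingers and marker_orange below 0.05 N), for 0.2 s.
4. blue key fully pressed alone while the marker stands in the cup (value of joint key_blue above 0.0045 m and value of joint each of key_green, key_yellow, key_red below 0.002 m and z of marker_orange in the frame of cup between 0 and 0.02 m and horizontal distance between marker_orange and cup below 0.034 m and angle between marker_orange's own z axis and vertical below 0.6 rad and angle between cup's own z axis and vertical below 0.15 rad and horizontal distance between cup and scale below 0.085 m and z of cup in the frame of scale between 0.04 and 0.055 m), for 0.05 s.
At the end, for the whole second after the job is handed in: Orange marker in the cup, bottom end down (within 20 mm of the cup's underside, lean under 0.6 rad); cup upright (0.15 rad) on the pan (within 85 mm of its centre); both at rest; all keys up; other markers, carton and tape within 30 mm of their starts (z of marker_orange in the frame of cup between 0 and 0.02 m and horizontal distance between marker_orange and cup below 0.034 m and angle between marker_orange's own z axis and vertical below 0.6 rad and angle between cup's own z axis and vertical below 0.15 rad and horizontal distance between cup and scale below 0.085 m and z of cup in the frame of scale between 0.04 and 0.055 m and linear speed of each of marker_orange, cup below 0.03 m/s and value of joint each of key_green, key_yellow, key_blue, key_red below 0.0015 m and distance of each of marker_black, marker_violet, carton, tape from where it was at the start of the episode below 0.03 m); the robot touches nothing.
It fails at once if the red key is pressed (beyond 3 mm) (value of joint key_red above 0.003 m).
It fails at once if two keys are down (beyond 3 mm) at once (value of joint each of key_green, key_yellow above 0.003 m or value of joint each of key_green, key_blue above 0.003 m or value of joint each of key_yellow, key_blue above 0.003 m).
It fails at once if the blue key is pressed (beyond 3 mm) while the orange marker is not standing released in the cup (value of joint key_blue above 0.003 m and (not (z of marker_orange in the frame of cup between 0 and 0.02 m and horizontal distance between marker_orange and cup below 0.034 m and angle between marker_orange's own z axis and vertical below 0.6 rad) or contact force between the fingers and marker_orange above 0.05 N)).
It fails at once if the cup is tipped beyond 0.5 rad or leaves the scale (angle between cup's own z axis and vertical above 0.5 rad or horizontal distance between cup and scale above 0.11 m or z of cup in the frame of scale above 0.08 m).
It fails at once if another marker, the carton or the tape roll is moved by more than 30 mm (distance of any of marker_black, marker_violet, carton, tape from where it was at the start of the episode above 0.03 m).
It also fails if it takes over 72 s, if anything falls off the work surface, if the arm or the gripper's body presses on something with over 40 N, if the wrist force passes 120 N, or if a joint passes its speed limit or range.

## Robot

A 6-joint arm with a two-finger parallel gripper is mounted at the origin on the work surface. World frame = base frame: x ahead of the robot, y to its left, z up, the work surface at z = 0. Lengths are in m, angles in rad, forces in N, time in s.
With the tool pointing down it reaches from about 0.25 to 0.725 m from the base axis. Payload 4 kg.
Tool frame: the origin (TCP) lies midway between the tips of the shut fingers; the grasp point (between the pads) lies 19 mm behind it; z points along the fingers, y is the direction in which the jaws open and shut (so a half turn about z gives the same grasp; the last joint's range is limited). The gripper opens to 85 mm and grips with 20 to 120 N. Pads are 22 mm wide; open, the fingers measure 114 mm over their backs; the gripper's body (76 mm by 85 mm) begins 54 mm behind the grasp point. The pads swing forward as they close: fully open they stand 13 mm farther back than shut.
Start: joints at [1.204, 0.241, 0.005, 1.335, 0, 1.571], TCP at [0.179, 0.467, 0.231] pointing down, gripper open.
Joint ranges: [-2.72, 2.72], [-1.05, 1.87], [-1.09, 1.28], [-1.99, 2.15], [-1.42, 1.44], [-3.14, 3.14]. Speed limits (rad/s): [2.79, 2.79, 3.14, 3.14, 3.14, 3.14].

## Interface

Orientations are given as a unit quaternion [x, y, z, w].
In Python, from workcell import get_obs, camera, camera_model, job_done, masks_of gives the robot as it stands.
- The arm moves only by the tool jog_arm, never from a script. Its argument "deltas" is a list that holds one entry, the list of rows, each a list of 7 numbers: the shift along the tool's x, y, z in mm, then the turn, a rotation vector about the tool's x, y, z in degrees, then the finger opening in mm, from 0 to 85.4. A call has 1 to 5 rows; each row shifts and turns the pose as measured when the row begins, along the tool's axes as they then stand; what a row does not reach is not made up. A row lasts 1/10 s, in which the tool goes at most 50 mm and 8.59 degrees, less where a joint would pass 70% of its speed; a pose out of reach is approached as far as the arm can. A call with a gripper value outside its range is refused whole. The fingers move at their own pace and stop on an object; the grip force is fixed at half the most. Time passes only in rows, so rows that do not move let the fingers close. It gives the time, the measured TCP pose, the force and the opening at its end, in the units of the state.
- get_obs(): the state, without advancing time (a new reading comes with each control period).
- camera(name): name is "scene" or "side" or "wrist"; returns the picture (480x640x3 uint8, red, green, blue); there is no depth.
- camera_model(name): a dict with "fovy" (degrees; the focal length in pixels is half the picture's height over the tangent of half this angle, whatever the lens; pixels are square), "cx", "cy" (the principal point, pixels), "k1" (the pictures are not rectified: a ray, as slopes to the right and down, at radius r is drawn at 1 + k1 r^2 times it, then the intrinsics apply), "pose" (4x4, takes a point from camera to world coordinates); the wrist camera has in their place "T_tool_cam" (4x4, takes a point from camera to tool coordinates, whose origin is the TCP and whose axes are the flange's). Camera axes: x right, y down, z forward; pixel columns grow to the right and rows downward; lengths in m; the calibration is good to about 2 mm. A picture is of the moment at which its call begins: read the wrist's pose just before it. camera_model takes no time and is no camera call.
- job_done(): hands the job in, once; it reports no verdict.
Trained networks look in the newest picture that a camera, given by its name, has taken for a name from the list of things; names that differ only in an ending like _2 or _b are one class to them, and where a whole thing is asked for, a point or a joint stands for the part that bears it (a point fixed in the world has none). Each returns a list of dicts, best first, with "conf" (0 to 1); they miss things now and then, are a little off and sometimes report something else, mostly with a low value. They report only what shows in the picture. A call takes as long as a camera call. They do not tell look-alikes from the thing itself.
- masks_of(target, camera): "pixels" (480x640 bool, what is visible of it) and "at" ([column, row] in pixels, amid what is visible of it).
The state is a dict: "clock": time; "joint_pos": joint angles; "joint_vel": joint speeds; "tau": joint torques, N m; "eef_pos": TCP position; "tool_rot": TCP orientation; "ft_force": force on the tool from outside, world axes, zero at the start; "ft_torque": the same for the moment, N m; "grip_width": finger opening in m.
Only numpy, scipy, OpenCV 4.12 (cv2) and the standard library are available. Lean on these libraries where they do the work, as an engineer would, in place of code of your own. Each camera call takes 0.05 s, during which the arm holds its last target. There are 200 camera calls.

## Working session

There is one attempt and no reset: what is moved stays moved. The work goes in short steps, Python scripts to look and compute and a tool call to move; the robot and the scene stay as the last step left them, time stands still between calls to the robot, and variables do not carry over. Pictures are saved under pics/ and viewed, about 8 in all and at most 12, crops included, and the job is handed in when it is done.

Besides the shell and the picture viewer there is one more tool, called after "Call:" as name(argument=value, ...) on one line, values as JSON. jog_arm: Moves the arm, as the interface text tells. Its arguments: {"type":"object","properties":{"deltas":{"type":"array"}},"required":["deltas"]}

```bash
mkdir -p pics; cat > h.py <<'E'
import numpy as np, cv2
from workcell import *
from scipy.spatial.transform import Rotation as R
def pose(name,obs=None):
    m=camera_model(name)
    if 'pose' in m: return m,np.array(m['pose'])
    o=obs or get_obs(); T=np.eye(4); T[:3,:3]=R.from_quat(o['tool_rot']).as_matrix(); T[:3,3]=o['eef_pos']
    return m,T@np.array(m['T_tool_cam'])
def ray(m,uv):
    f=240/np.tan(np.radians(m['fovy'])/2); d=(np.array(uv,float)-[m['cx'],m['cy']])/f
    s=d.copy()
    for _ in range(20): s=d/(1+m['k1']*(s@s))
    return np.array([s[0],s[1],1])
def onz(mp,uv,z):
    m,T=mp; r=T[:3,:3]@ray(m,uv); return T[:3,3]+r*(z-T[2,3])/r[2]
def proj(mp,p):
    m,T=mp; q=T[:3,:3].T@(np.array(p)-T[:3,3]); s=q[:2]/q[2]; s=s*(1+m['k1']*(s@s))
    return s*240/np.tan(np.radians(m['fovy'])/2)+[m['cx'],m['cy']]
def save(img,n): cv2.imwrite('pics/'+n+'.png',img[:,:,::-1])
E
python3 - <<'E'
from h import *
np.set_printoptions(precision=4,suppress=True)
for c in ['scene','side']:
    im=camera(c); save(im,c+'0'); mp=pose(c); print(c,mp[1][:3,3],mp[1][:3,2])
    for n,z in [('key_green_top',.048),('key_yellow_top',.048),('key_blue_top',.048),('key_red_top',.048),('cup',.09),('marker_orange',.13),('marker_black',.13),('marker_violet',.13),('stand',.05),('scale',.046),('carton',.03),('tape',.03),('keypad',.026)]:
        for d in masks_of(n,c)[:3]:
            v,u=np.nonzero(d['pixels']); print(n,round(d['conf'],2),np.round(d['at']),len(u),u.min(),u.max(),v.min(),v.max(),onz(mp,d['at'],z)[:2])
print(get_obs())
E
```

```text
scene [1.3747 0.5111 0.9851] [-0.5885 -0.403  -0.7009]
key_yellow_top 0.46 [357. 209.] 112 353 364 206 216 [ 0.4485 -0.0036]
key_blue_top 0.6 [322. 209.] 90 319 329 206 215 [ 0.4969 -0.0797]
key_blue_top 0.33 [357. 212.] 94 353 364 207 216 [0.4563 0.0016]
key_blue_top 0.28 [338. 223.] 94 335 346 218 228 [ 0.5192 -0.0169]
cup 0.92 [251. 168.] 765 238 263 152 188 [ 0.5014 -0.3079]
marker_orange 0.85 [406. 256.] 351 398 410 234 282 [0.6052 0.2085]
marker_orange 0.75 [437. 293.] 366 431 446 271 320 [0.6618 0.3078]
marker_orange 0.72 [411. 242.] 248 408 416 222 267 [0.5604 0.1985]
marker_black 0.53 [495. 268.] 300 487 503 251 288 [0.5338 0.3817]
marker_violet 0.7 [468. 260.] 327 461 477 242 280 [0.5431 0.3245]
stand 0.8 [467. 286.] 2508 420 506 256 315 [0.5412 0.3361]
scale 0.7 [261. 186.] 2481 210 298 159 214 [ 0.505 -0.275]
scale 0.18 [322. 212.] 86 319 329 206 214 [ 0.503  -0.0761]
carton 0.95 [246. 268.] 2297 215 277 241 293 [ 0.7547 -0.1282]
carton 0.37 [251. 172.] 764 237 263 152 188 [ 0.4535 -0.3532]
tape 0.81 [346. 317.] 1265 325 366 300 344 [0.747  0.1475]
keypad 0.67 [327. 230.]
[... 1020 characters left out ...]
0.56 [415. 164.] 4356 361 456 120 196 [ 0.4682 -0.2743]
carton 0.3 [335. 434.] 4310 301 360 364 479 [0.5141 0.336 ]
tape 0.81 [214. 302.] 1980 195 248 281 337 [0.7687 0.1431]
keypad 0.77 [373. 249.] 4880 331 446 203 301 [ 0.5177 -0.0387]
{'clock': 1.4, 'joint_pos': array([1.204 , 0.2406, 0.005 , 1.3352, 0.    , 1.5708]), 'joint_vel': array([ 0.0007,  0.0001,  0.0007,  0.0003,  0.0004, -0.0028]), 'tau': array([ -0.0001, -37.2208,  25.2686,   0.0014,  -0.0001,   0.    ]), 'eef_pos': array([0.1793, 0.4668, 0.2313]), 'tool_rot': array([0.1824, 0.9832, 0.    , 0.    ]), 'ft_force': array([-0.1959, -0.2494, -0.7327]), 'ft_torque': array([0.0153, 0.0325, 0.0235]), 'grip_width': 0.08493178417960758}
```

```bash
python3 - <<'E'
import cv2,numpy as np
a=cv2.imread('pics/scene0.png')[140:360,190:530]; b=cv2.imread('pics/side0.png')[90:480,180:480]
cv2.imwrite('pics/s1.png',cv2.resize(a,None,fx=2.3,fy=2.3)); cv2.imwrite('pics/s2.png',cv2.resize(b,None,fx=1.5,fy=1.5,interpolation=2))
E
```

```text
(no output)
```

View pics/s1.png

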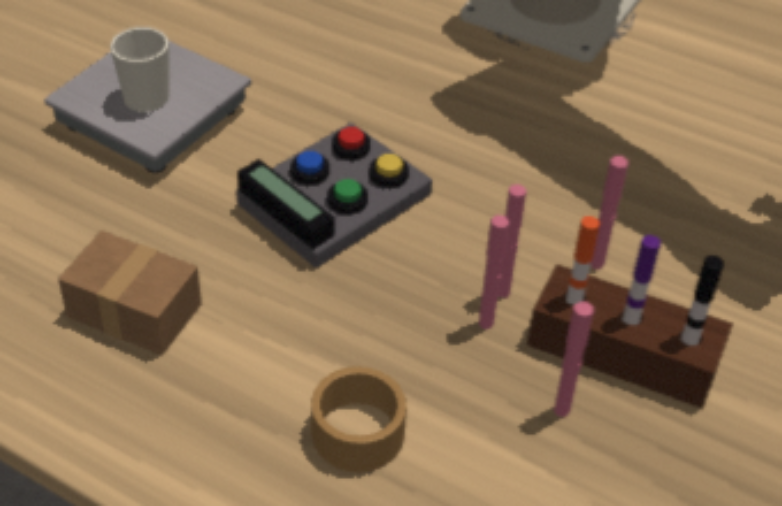

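View pics/s2.png

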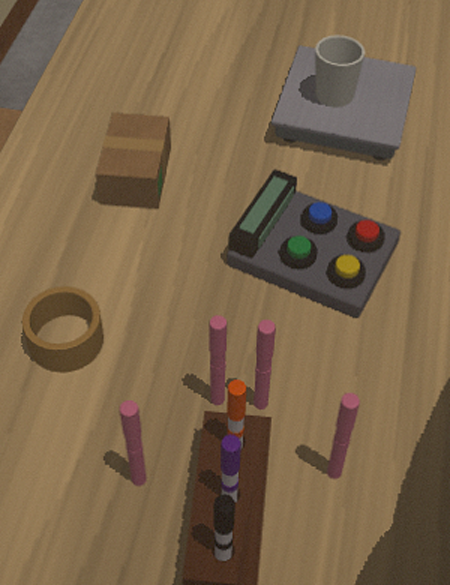

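The scene crop shows the orange marker in the stand's end hole nearest the keypad at about (588,222), with four pink look-alikes standing around it. Green (348,190) and blue (311,162) are on the display side of the keypad, yellow (389,167) and red (350,138) on the near side. The cup is on the pan at (141,70). The side crop agrees. Next I'll triangulate these by colour.

```bash
cat > tri.py <<'E'
from h import *
np.set_printoptions(precision=4,suppress=True)
def tri(obs):
    A=np.zeros((3,3));b=np.zeros(3)
    for (m,T),uv in obs:
        d=T[:3,:3]@ray(m,uv); d/=np.linalg.norm(d); P=np.eye(3)-np.outer(d,d); A+=P; b+=P@T[:3,3]
    p=np.linalg.solve(A,b); return p,[np.linalg.norm(proj(o[0],p)-o[1]) for o in obs]
HUE={'red':(175,4,150),'orange':(5,11,180),'yellow':(20,27,150),'green':(55,80,100),'blue':(108,122,120),'violet':(125,140,100),'pink':(165,174,70)}
def blobs(im,c,amin=25):
    h,s,v=cv2.split(cv2.cvtColor(im,cv2.COLOR_RGB2HSV)); a,b,sm=HUE[c]
    k=((h>=a)&(h<=b)) if a<b else ((h>=a)|(h<=b)); k=(k&(s>=sm)&(v>50)).astype(np.uint8)
    n,l,st,ce=cv2.connectedComponentsWithStats(k); return [(st[i],ce[i]) for i in range(1,n) if st[i][4]>=amin]
E
python3 - <<'E'
from tri import *
ims={c:cv2.imread(f'pics/{c}0.png')[:,:,::-1].copy() for c in ['scene','side']}
for c in HUE:
    for cam,z in [('scene',0),('side',0)]:
        for st,ce in blobs(ims[cam],c): print(c,cam,st,ce, onz(pose(cam),ce,.045 if c not in('pink','violet','orange') else (.075 if c=='pink' else .135)))
E
```

```text
red scene [ 566  164   63   36 1337] [595.3545 182.255 ] [0.008  0.4806 0.045 ]
red scene [337 195  12  10  93] [342.3548 199.6882] [ 0.4335 -0.0573  0.045 ]
red side [417 237  16  14 160] [424.75 242.85] [ 0.4246 -0.0589  0.045 ]
orange scene [441 234  10  20 130] [444.9308 243.5846] [0.5289 0.265  0.135 ]
orange side [332 343  12  27 257] [337.6109 355.8482] [0.5269 0.2644 0.135 ]
yellow scene [354 207  12  10  92] [358.9565 211.587 ] [0.4507 0.004  0.045 ]
yellow side [403 260  17  15 206] [411.3058 267.0291] [0.4423 0.0042 0.045 ]
green scene [335 218  12  10  94] [340.7766 222.4149] [ 0.511 -0.014  0.045]
green side [372 248  15  14 167] [379.2335 253.9222] [ 0.5036 -0.014   0.045 ]
blue scene [338   9  11  30 110] [341.4     23.2818] [-0.5051 -0.6439  0.045 ]
blue scene [354  53  10  12  33] [358.0606  58.2121] [-0.279  -0.4308  0.045 ]
blue scene [255  55  25  17  63] [267.5397  62.5238] [-0.0759 -0.6961  0.045 ]
blue scene [322  57  16  12 111] [329.8649  62.6396] [-0.1955 -0.501   0.045 ]
blue scene [378  66  14   6  31] [384.9677  68.129 ] [-0.2639 -0.3099  0.045 ]
blue sce
[... 512 characters left out ...]
.5225 0.322  0.135 ]
violet side [328 380  12  10  67] [333.6418 384.6866] [0.5232 0.3107 0.135 ]
pink scene [448 208  14  48 214] [454.7196 228.986 ] [0.4108 0.2468 0.075 ]
pink scene [399 221  19  61 470] [407.7213 250.283 ] [0.5358 0.1843 0.075 ]
pink scene [432 271  15  49 287] [439.2021 293.    ] [0.6143 0.2994 0.075 ]
pink side [320 301  11  14  86] [325.5    305.7558] [0.571  0.1408 0.075 ]
pink side [352 304  11  10  79] [357.557  308.1772] [0.5186 0.1343 0.075 ]
pink side [322 316   9  39  86] [327.4302 336.6977] [0.5554 0.1985 0.075 ]
pink side [408 352  11  11  82] [413.2683 356.9634] [0.4179 0.2067 0.075 ]
pink side [261 357  11  11  85] [265.7176 362.0706] [0.6383 0.2638 0.075 ]
```

```bash
cat > plan.py <<'E'
import sys
from tri import *
def plan(t,yaw,g,step=48,turn=8.4,n=5):
    o=get_obs(); p=np.array(o['eef_pos']); Q=R.from_quat(o['tool_rot'])
    a=np.radians(yaw); y=np.array([np.cos(a),np.sin(a),0]); z=np.array([0,0,-1.])
    G=R.from_matrix(np.c_[np.cross(y,z),y,z])
    rows=[]
    for _ in range(n):
        d=Q.inv().apply(np.array(t)-p)*1000; L=np.linalg.norm(d); d*=min(1,step/max(L,1e-9))
        w=np.degrees((Q.inv()*G).as_rotvec()); W=np.linalg.norm(w); w*=min(1,turn/max(W,1e-9))
        d=np.round(d,1); w=np.round(w,1); rows.append([*map(float,d),*map(float,w),g])
        p=p+Q.apply(d)/1000; Q=Q*R.from_rotvec(np.radians(w))
        if L<=step and W<=turn: break
    print('at',np.array(o['eef_pos']),'t',o['clock'],'F',np.array(o['ft_force']),'w',o['grip_width'],'q',np.array(o['joint_pos']),'\n',[rows],'left',np.linalg.norm(np.array(t)-p))
if __name__=='__main__':
    a=[float(x) for x in sys.argv[1:]]; plan(a[:3],a[3],a[4],*(a[5:6]))
E
python3 - <<'E'
from plan import *
s,d=pose('scene'),pose('side')
# pinks: tops in side view at z=.15
for uv in [(325.5,305.8),(357.6,308.2),(413.3,357),(265.7,362.1)]: print('pink',onz(d,uv,.145)[:2])
plan([.44,-.03,.25],7,0)
E
```

```text
pink [0.5609 0.1894]
pink [0.5129 0.1834]
pink [0.4208 0.2497]
pink [0.6225 0.3019]
at [0.1793 0.4668 0.2313] t 1.4 F [-0.1959 -0.2494 -0.7327] w 0.08493178417960758 q [1.204  0.2406 0.005  1.3352 0.     1.5708] 
 [[[-36.0, -31.7, -1.6, 0.0, -0.0, 8.4, 0], [-40.3, -26.1, -1.6, 0.0, -0.0, 8.4, 0], [-43.7, -19.9, -1.6, 0.0, -0.0, 8.4, 0], [-46.1, -13.3, -1.6, 0.0, -0.0, 8.4, 0], [-47.5, -6.4, -1.6, 0.0, -0.0, 8.4, 0]]] left 0.32127058763237504
```

Call:
jog_arm(deltas=[[[-36,-31.7,-1.6,0,0,8.4,0],[-40.3,-26.1,-1.6,0,0,8.4,0],[-43.7,-19.9,-1.6,0,0,8.4,0],[-46.1,-13.3,-1.6,0,0,8.4,0],[-47.5,-6.4,-1.6,0,0,8.4,0]]])

```text
clock: 1.9
eef_pos: [0.2905, 0.2526, 0.2381]
tool_rot: [0.528, 0.849, 0.001, 0.0]
ft_force: [1.9, -0.1, 0.1]
grip_width: 0.0124
```

```bash
python3 plan.py .44 -.03 .25 7 0
```

```text
at [0.2905 0.2526 0.2381] t 1.9 F [ 1.8827 -0.1077  0.0891] w 0.012372492957162877 q [ 0.7152  0.0068 -0.2483  1.3135  0.0006  1.8279] 
 [[[-47.9, 1.4, -1.8, 0.0, -0.0, 8.4, 0.0], [-47.2, 8.3, -1.8, 0.1, -0.1, 8.4, 0.0], [-45.5, 15.2, -1.8, -0.0, 0.0, 2.4, 0.0], [-44.8, 17.0, -1.8, -0.0, 0.0, 0.0, 0.0], [-44.8, 17.1, -1.8, -0.0, 0.0, 0.0, 0.0]]] left 0.08007518530367778
```

Call:
jog_arm(deltas=[[[-47.9,1.4,-1.8,0,0,8.4,0],[-47.2,8.3,-1.8,0,0,8.4,0],[-45.5,15.2,-1.8,0,0,2.4,0],[-44.8,17,-1.8,0,0,0,0],[-44.8,17.1,-1.8,0,0,0,0]]])

```text
clock: 2.4
eef_pos: [0.4041, 0.031, 0.2489]
tool_rot: [0.667, 0.745, 0.004, 0.001]
ft_force: [0.8, 1.5, 0.5]
grip_width: 0.0002
```

Call:
jog_arm(deltas=[[[-44.8,17.1,-1.8,0,0,0,0],[-30,11,-1.8,0,0,0,0],[0,0,0,0,0,0,0]]])

```text
clock: 2.7
eef_pos: [0.4435, -0.0486, 0.2532]
tool_rot: [0.67, 0.742, 0.005, 0.003]
ft_force: [-0.2, 0.4, 0.7]
grip_width: -0.0002
```

```bash
python3 - <<'E'
from plan import *
o=get_obs(); im=camera('wrist'); save(im,'w1'); mp=pose('wrist',o); print(mp[1][:3,3],o['eef_pos'])
for c in ['red','yellow','green','blue']:
    for st,ce in blobs(im,c,300): print(c,st,ce,onz(mp,ce,.0475))
E
```

```text
[0.4342 0.0247 0.3954] [ 0.4435 -0.0486  0.2532]
red [281 201  33  33 848] [297.3349 216.9776] [ 0.4264 -0.0601  0.0475]
green [373 161  35  34 915] [389.7279 177.5672] [ 0.5043 -0.0165  0.0475]
green [561 260  23  38 562] [571.9644 277.7883] [ 0.6901 -0.0936  0.0475]
blue [345 225  33  33 850] [361.0741 241.1129] [ 0.4869 -0.0771  0.0475]
```

View pics/w1.png

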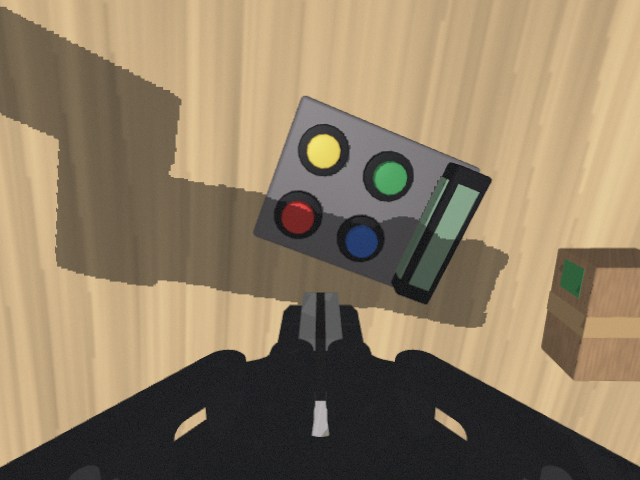

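The wrist picture shows green at (390,178), blue (361,241), red (297,217) and yellow (324,151). These match the fixed-camera positions to within a few mm. Next, press green.

```bash
python3 plan.py .504 -.0165 .075 7 0
```

```text
at [ 0.4426 -0.0472  0.2531] t 2.75 F [0.9846 0.0651 0.6066] w -0.00015875709812781602 q [-0.1096  0.115  -0.0924  1.3539  0.0048  1.3571] 
 [[[6.0, 15.7, 45.0, 0.6, -0.1, -1.0, 0.0], [5.7, 16.3, 44.8, -0.0, -0.1, -0.0, 0.0], [5.8, 16.3, 44.8, -0.0, 0.0, -0.0, 0.0], [5.7, 15.9, 43.6, -0.0, 0.0, -0.0, 0.0]]] left 7.518440187698994e-05
```

Call:
jog_arm(deltas=[[[6,15.7,45,0.6,0,-1,0],[5.7,16.3,44.8,0,0,0,0],[5.8,16.3,44.8,0,0,0,0],[5.7,15.9,43.6,0,0,0,0],[0,0,0,0,0,0,0]]])

```text
clock: 3.25
eef_pos: [0.5065, -0.0107, 0.0728]
tool_rot: [0.661, 0.75, 0.003, 0.001]
ft_force: [-1.9, 0.1, -1.1]
grip_width: 0.0001
```

```bash
python3 plan.py .504 -.0165 .053 7 0
```

```text
at [ 0.5065 -0.0107  0.0728] t 3.25 F [-1.9184  0.0743 -1.0885] w 5.230796828627413e-05 q [-0.0235  0.3772 -0.245   0.9431  0.0039  1.4214] 
 [[[-5.5, -3.3, 19.8, 0.3, -0.2, 0.2, 0.0]]] left 5.8980210085864796e-05
```

Call:
jog_arm(deltas=[[[-5.5,-3.3,18,0.3,0,0,0],[0,0,0,0,0,0,0]]])

```text
clock: 3.45
eef_pos: [0.5023, -0.0141, 0.0552]
tool_rot: [0.66, 0.752, 0.0, -0.002]
ft_force: [0.0, 0.3, -0.5]
grip_width: -0.0002
```

Call:
jog_arm(deltas=[[[0,0,6,0,0,0,0],[0,0,4,0,0,0,0]]])

```text
clock: 3.65
eef_pos: [0.5042, -0.013, 0.0493]
tool_rot: [0.659, 0.752, 0.003, 0.0]
ft_force: [-0.7, 0.1, -0.4]
grip_width: 0.0002
```

```bash
python3 plan.py .504 -.0165 .0415 7 0
```

```text
at [ 0.5042 -0.013   0.0493] t 3.65 F [-0.6538  0.1365 -0.4252] w 0.00023817762980718704 q [-0.0281  0.4036 -0.2773  0.8863  0.0038  1.411 ] 
 [[[-3.4, -0.7, 7.8, 0.2, -0.2, 0.5, 0.0]]] left 5.8985666437701586e-05
```

Call:
jog_arm(deltas=[[[-3,0,4,0,0,0,0],[0,0,5,0,0,0,0],[0,0,3,0,0,0,0]]])

```text
clock: 3.95
eef_pos: [0.5062, -0.0159, 0.0417]
tool_rot: [0.659, 0.752, 0.005, 0.002]
ft_force: [-8.4, 1.8, 24.8]
grip_width: 0.0002
```

Call:
jog_arm(deltas=[[[0,0,0,0,0,0,0],[0,0,-15,0,0,0,0],[0,0,-15,0,0,0,0],[0,0,0,0,0,0,0]]])

```text
clock: 4.35
eef_pos: [0.5069, -0.0165, 0.0744]
tool_rot: [0.659, 0.752, 0.006, 0.004]
ft_force: [0.9, -0.6, -0.2]
grip_width: -0.0001
```

```bash
python3 plan.py .4438 .0005 .064 7 0
```

```text
at [ 0.5069 -0.0165  0.0744] t 4.35 F [ 0.8642 -0.6264 -0.209 ] w -9.864663473451254e-05 q [-0.0353  0.3708 -0.2503  0.9362  0.0046  1.4049] 
 [[[18.2, -43.9, 6.9, 0.8, -0.1, 0.5, 0.0], [6.7, -16.6, 2.9, 0.0, -0.0, -0.0, 0.0]]] left 5.0810529746061894e-05
```

Call:
jog_arm(deltas=[[[18.2,-43.9,3,0.8,0,0.5,0],[6.7,-16.6,0,0,0,0,0],[0,0,5,0,0,0,0]]])

```text
clock: 4.65
eef_pos: [0.4438, 0.0003, 0.0646]
tool_rot: [0.663, 0.748, 0.002, 0.0]
ft_force: [1.0, 0.6, 0.1]
grip_width: 0.0004
```

```bash
python3 plan.py .4438 .0005 .053 7 0
```

```text
at [0.4438 0.0003 0.0646] t 4.65 F [0.9816 0.5724 0.1495] w 0.0003853542663453875 q [-0.0008  0.2822 -0.4145  0.8714  0.0022  1.4501] 
 [[[0.2, 0.0, 11.6, 0.2, -0.1, -0.1, 0.0]]] left 6.868516386457288e-05
```

Call:
jog_arm(deltas=[[[0,0,11,0.2,0,0,0],[0,0,6,0,0,0,0],[0,0,5,0,0,0,0]]])

```text
clock: 4.95
eef_pos: [0.4454, 0.0001, 0.041]
tool_rot: [0.664, 0.748, 0.001, -0.001]
ft_force: [-16.3, 1.5, 62.0]
grip_width: -0.0001
```

Call:
jog_arm(deltas=[[[0,0,-1,0,0,0,0],[0,0,-20,0,0,0,0],[0,0,-45,0,0,0,0],[0,0,-45,0,0,0,0],[0,0,-45,0,0,0,30]]])

```text
clock: 5.45
eef_pos: [0.444, -0.0012, 0.1935]
tool_rot: [0.664, 0.748, -0.005, -0.007]
ft_force: [1.0, -0.1, -0.9]
grip_width: 0.0135
```

```bash
python3 plan.py .50 .18 .27 7 45
```

```text
at [ 0.444  -0.0012  0.1935] t 5.45 F [ 0.9806 -0.071  -0.8868] w 0.013460602441212837 q [-0.004   0.1651 -0.1911  1.2313  0.0021  1.4487] 
 [[[40.8, 17.8, -18.1, -0.9, -0.2, -0.2, 45.0], [40.6, 18.2, -17.9, -0.0, -0.0, -0.0, 45.0], [40.6, 18.2, -18.0, -0.0, -0.0, -0.0, 45.0], [40.6, 18.2, -17.9, -0.0, -0.0, -0.0, 45.0], [10.6, 4.7, -4.7, -0.0, -0.0, -0.0, 45.0]]] left 3.788355218063691e-05
```

Call:
jog_arm(deltas=[[[40.8,17.8,-18.1,-0.9,0,0,45],[40.6,18.2,-17.9,0,0,0,45],[40.6,18.2,-18,0,0,0,45],[40.6,18.2,-17.9,0,0,0,45],[10.6,4.7,-4.7,0,0,0,45]]])

```text
clock: 5.95
eef_pos: [0.5121, 0.1831, 0.2789]
tool_rot: [0.668, 0.744, 0.008, 0.004]
ft_force: [-0.3, 0.2, -0.6]
grip_width: 0.045
```

Call:
jog_arm(deltas=[[[0,0,0,0,0,0,45],[0,0,0,0,0,0,45]]])

```text
clock: 6.15
eef_pos: [0.5144, 0.1854, 0.2776]
tool_rot: [0.667, 0.745, 0.008, 0.005]
ft_force: [1.0, 0.1, -0.9]
grip_width: 0.0448
```

```bash
python3 - <<'E'
from plan import *
o=get_obs(); im=camera('wrist'); save(im,'w2'); mp=pose('wrist',o); print(mp[1][:3,3],o['eef_pos'])
for c in ['orange','violet','pink']:
    for st,ce in blobs(im,c,100): print(c,st,ce,onz(mp,ce,.16 if c!='pink' else .15))
E
```

```text
[0.5035 0.2582 0.4199] [0.5144 0.1854 0.2776]
orange [334 101  32  29 240] [350.0042 118.5375] [0.5271 0.2624 0.16  ]
violet [ 336    0   34   43 1067] [351.6439  19.1987] [0.5207 0.3173 0.16  ]
pink [ 430   57   90   40 1936] [478.4194  77.7231] [0.606  0.2956 0.15  ]
pink [ 175  106   64   27 1268] [203.3494 119.8021] [0.4333 0.2513 0.15  ]
pink [305 190  23  54 927] [315.7001 218.4326] [0.5127 0.1935 0.15  ]
pink [ 354  190   42   53 1067] [374.806  217.7591] [0.5541 0.1983 0.15  ]
```

View pics/w2.png

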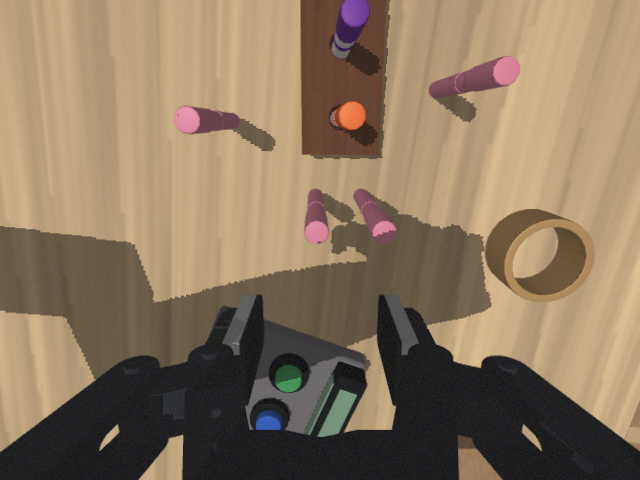

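The picture shows the orange cap top at (351,116), with the nearest pinks about 80 mm away and violet behind it at (354,12). The jaws along x have a clear descent.

```bash
python3 - <<'E'
from plan import *
mp=pose('wrist'); print(onz(mp,(351,116),.16)); plan([.528,.2645,.215],7,45)
E
```

```text
[0.5272 0.2636 0.16  ]
at [0.5141 0.185  0.2773] t 6.2 F [ 0.6759  0.425  -0.7682] w 0.045080421751467745 q [ 0.3456  0.3059  0.2116  1.4581 -0.0003  1.8071] 
 [[[36.4, 10.0, 29.7, 1.0, -0.2, -0.7, 45], [36.3, 11.1, 29.4, 0.0, -0.0, -0.0, 45], [4.5, 1.3, 3.6, 0.0, -0.0, -0.0, 45]]] left 5.465029581245362e-05
```

Call:
jog_arm(deltas=[[[36.4,10,29.7,1,0,-0.7,45],[36.3,11.1,29.4,0,0,0,45],[4.5,1.3,3.6,0,0,0,45],[0,0,0,0,0,0,45]]])

```text
clock: 6.6
eef_pos: [0.5293, 0.2599, 0.2119]
tool_rot: [0.666, 0.746, -0.0, -0.001]
ft_force: [0.4, -0.3, -0.4]
grip_width: 0.0451
```

```bash
python3 plan.py .5275 .264 .175 7 45
```

```text
at [0.5293 0.2599 0.2119] t 6.6 F [ 0.4498 -0.3055 -0.381 ] w 0.045142311902201 q [0.4558 0.4292 0.2225 1.365  0.0014 1.9145] 
 [[[4.2, -1.2, 36.9, -0.1, -0.1, -0.6, 45.0]]] left 5.3627801793355654e-05
```

Call:
jog_arm(deltas=[[[4.2,-1.2,30,0,0,-0.6,45],[0,0,0,0,0,0,45]]])

```text
clock: 6.8
eef_pos: [0.5275, 0.2609, 0.1818]
tool_rot: [0.664, 0.748, -0.001, -0.001]
ft_force: [-0.8, -0.3, 0.3]
grip_width: 0.0448
```

```bash
python3 plan.py .5275 .264 .107 7 45 25
```

```text
at [0.5275 0.2609 0.1818] t 6.8 F [-0.759  -0.3217  0.2887] w 0.044793576622026224 q [0.459  0.4414 0.1627 1.2939 0.0006 1.9103] 
 [[[1.0, 0.2, 25.0, -0.1, 0.0, -0.2, 45.0], [1.0, 0.1, 25.0, -0.0, 0.0, 0.0, 45.0], [1.1, 0.1, 24.8, -0.0, 0.0, 0.0, 45.0]]] left 3.598945624012384e-05
```

Call:
jog_arm(deltas=[[[2,0,25,0,0,0,45],[1,0,25,0,0,0,45],[1,0,24,0,0,0,45],[0,0,0,0,0,0,45]]])

```text
clock: 7.2
eef_pos: [0.5313, 0.2601, 0.1149]
tool_rot: [0.667, 0.745, 0.004, 0.002]
ft_force: [0.0, -0.5, -0.3]
grip_width: 0.0451
```

```bash
python3 plan.py .5275 .264 .107 7 45 25
```

```text
at [0.5313 0.2601 0.1149] t 7.2 F [ 0.0495 -0.5313 -0.3222] w 0.045119731077629635 q [ 0.4558  0.4843  0.0499  1.1278 -0.0012  1.9154] 
 [[[4.3, -3.4, 7.9, 0.5, -0.1, -0.6, 45.0]]] left 3.804075518900821e-05
```

Call:
jog_arm(deltas=[[[4,-3.4,6,0.5,0,-0.6,45],[0,0,0,0,0,0,45]]])

```text
clock: 7.4
eef_pos: [0.5293, 0.2628, 0.1127]
tool_rot: [0.664, 0.748, 0.002, 0.0]
ft_force: [-0.5, -0.1, 0.3]
grip_width: 0.0451
```

Call:
jog_arm(deltas=[[[0,0,0,0,0,0,10],[0,0,0,0,0,0,10],[0,0,0,0,0,0,10],[0,0,0,0,0,0,10]]])

```text
clock: 7.8
eef_pos: [0.5308, 0.2634, 0.1169]
tool_rot: [0.664, 0.748, 0.005, 0.001]
ft_force: [-1.1, 0.0, -0.1]
grip_width: 0.0169
```

```bash
python3 plan.py .5275 .264 .290 7 10 40
```

```text
at [0.5308 0.2634 0.1169] t 7.8 F [-1.1185  0.0307 -0.1364] w 0.016877020797685712 q [0.4597 0.4839 0.0547 1.1322 0.0018 1.9109] 
 [[[0.4, -0.4, -40.0, 0.5, -0.3, -0.1, 10.0], [0.2, -0.8, -40.0, -0.0, 0.0, -0.0, 10.0], [0.2, -0.7, -40.0, -0.0, 0.0, -0.0, 10.0], [0.3, -0.8, -40.0, -0.0, 0.0, -0.0, 10.0], [0.1, -0.2, -13.1, -0.0, 0.0, -0.0, 10.0]]] left 6.31981977458223e-05
```

Call:
jog_arm(deltas=[[[0,0,-40,0,0,0,5],[0,0,-40,0,0,0,5],[0,0,-40,0,0,0,5],[0,0,-40,0,0,0,5],[0,0,-14,0,0,0,5]]])

```text
clock: 8.3
eef_pos: [0.5283, 0.262, 0.2936]
tool_rot: [0.663, 0.748, 0.002, 0.0]
ft_force: [0.4, -0.0, -0.1]
grip_width: 0.0167
```

```bash
python3 - <<'E'
from plan import *
# scale/cup from scene & side
print(get_obs()['grip_width'],get_obs()['eef_pos'])
for c in ['scene','side']:
    im=camera(c); save(im,c+'1'); mp=pose(c)
    for d in masks_of('cup',c)[:1]:
        v,u=np.nonzero(d['pixels']); best=None
        for x in np.arange(.46,.54,.002):
            for y in np.arange(-.35,-.26,.002):
                a=np.linspace(0,2*np.pi,40); pts=np.array([proj(mp,(x+r*np.cos(t),y+r*np.sin(t),z)) for r,z in((.034,.126),(.027,.046)) for t in a])
                h=cv2.convexHull(pts.astype(np.float32)); bb=[pts[:,0].min(),pts[:,0].max(),pts[:,1].min(),pts[:,1].max()]
                e=np.abs(np.array(bb)-[u.min(),u.max(),v.min(),v.max()]).sum()
                if best is None or e<best[0]: best=(e,x,y)
        print(c,best)
plan([.5,.1,.30],7,5)
im=cv2.imread('pics/side1.png'); cv2.imwrite('pics/s3.png',cv2.resize(im[60:480,180:500],None,fx=1.4,fy=1.4))
E
```

```text
0.016684460387543846 [0.5283 0.262  0.2936]
scene (np.float64(2.0392916247073174), np.float64(0.502), np.float64(-0.30399999999999994))
side (np.float64(4.223870400719193), np.float64(0.5), np.float64(-0.30999999999999994))
at [0.5267 0.2612 0.2876] t 8.5 F [-0.366   0.3893 -0.8913] w 0.01672986089777507 q [0.4598 0.414  0.394  1.5558 0.0013 1.9103] 
 [[[-45.9, -13.4, -3.5, -0.3, 0.0, -0.1, 5], [-45.9, -13.5, -3.6, 0.0, 0.0, -0.0, 5], [-45.9, -13.5, -3.6, 0.0, 0.0, -0.0, 5], [-19.1, -5.6, -1.5, 0.0, 0.0, -0.0, 5]]] left 5.3353206200271344e-05
```

View pics/s3.png

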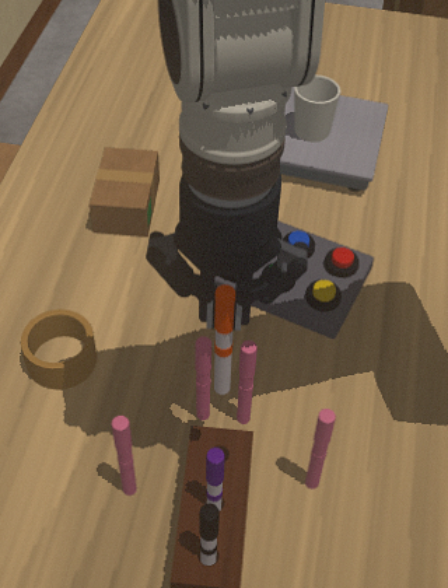

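The side picture shows the orange marker held upright at about (223,340), clear of the stand, with the other markers undisturbed and the cup empty. Cup centre comes out at about (0.501, -0.306). Next, carry it over.

Call:
jog_arm(deltas=[[[-45.9,-13.4,-3.5,0,0,0,5],[-45.9,-13.5,-3.6,0,0,0,5],[-45.9,-13.5,-3.6,0,0,0,5],[-45,-8,0,0,0,0,5],[-45,5.5,0,0,0,0,5]]])

```text
clock: 9.0
eef_pos: [0.506, 0.0283, 0.2854]
tool_rot: [0.658, 0.753, -0.011, -0.008]
ft_force: [1.4, -0.4, 0.1]
grip_width: 0.0161
```

```bash
python3 plan.py .501 -.306 .29 7 5 45
```

```text
at [0.506  0.0283 0.2854] t 9.0 F [ 1.3533 -0.4364  0.0606] w 0.01606996234513749 q [ 0.0583  0.2605  0.1705  1.5074 -0.004   1.4953] 
 [[[-44.5, -6.7, -0.4, -1.5, 0.1, 0.7, 5.0], [-44.6, -6.1, -0.6, -0.0, 0.0, -0.0, 5.0], [-44.6, -6.1, -0.6, -0.0, 0.0, -0.0, 5.0], [-44.6, -6.1, -0.6, -0.0, 0.0, -0.0, 5.0], [-44.6, -6.2, -0.6, -0.0, 0.0, -0.0, 5.0]]] left 0.1093055399001465
```

Call:
jog_arm(deltas=[[[-44.5,-6.7,-1,-1.5,0,0.7,5],[-44.6,-6.1,-1,0,0,0,5],[-44.6,-6.1,-1,0,0,0,5],[-44.6,-6.1,-1,0,0,0,5],[-44.6,-6.2,-1,0,0,0,5]]])

```text
clock: 9.5
eef_pos: [0.4966, -0.2046, 0.2784]
tool_rot: [0.663, 0.749, -0.006, -0.008]
ft_force: [0.5, 0.1, -0.1]
grip_width: 0.0169
```

```bash
python3 plan.py .501 -.306 .285 7 5 40
```

```text
at [ 0.4966 -0.2046  0.2784] t 9.5 F [ 0.5329  0.1355 -0.1339] w 0.016944961338984384 q [-0.3878  0.3175  0.2303  1.5021 -0.0053  1.061 ] 
 [[[-39.8, -3.2, -2.7, -1.1, -0.3, -0.0, 5.0], [-39.8, -3.1, -2.6, 0.0, 0.0, -0.0, 5.0], [-21.6, -1.8, -1.4, 0.0, 0.0, -0.0, 5.0]]] left 5.168662424211518e-05
```

Call:
jog_arm(deltas=[[[-39.8,-3.2,-3,-1.1,0,0,5],[-39.8,-3.1,-3,0,0,0,5],[-21.6,-1.8,-1.4,0,0,0,5],[0,0,0,0,0,0,5],[0,0,0,0,0,0,5]]])

```text
clock: 10.0
eef_pos: [0.4944, -0.3143, 0.2711]
tool_rot: [0.666, 0.746, -0.001, -0.012]
ft_force: [0.3, 0.2, -0.9]
grip_width: 0.0166
```

```bash
python3 - <<'E'
from plan import *
plan([.501,-.306,.255],7,5,20)
a=camera('scene'); b=camera('side')
x=cv2.resize(a[90:220,180:320],None,fx=2.8,fy=2.8,interpolation=2); y=cv2.resize(b[60:190,330:470],None,fx=2.8,fy=2.8,interpolation=2)
save(np.hstack([x,y]),'c1')
E
```

```text
at [ 0.4944 -0.3143  0.2711] t 10.0 F [ 0.27    0.1958 -0.863 ] w 0.016616965952931807 q [-0.5676  0.4271  0.3715  1.5394  0.0025  0.8911] 
 [[[7.2, 7.8, 16.1, -1.0, -1.0, -0.6, 5]]] left 2.4459575943484633e-05
```

View pics/c1.png

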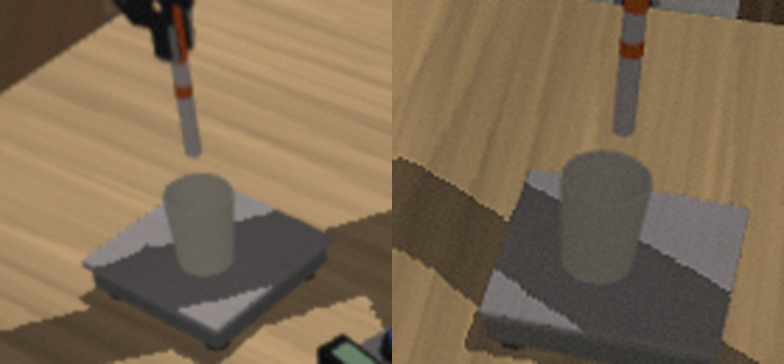

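The picture shows the marker bottom at (193,153) and (624,133), against rim centres at (199,190) and (606,172). It sits a little to the -x side, so I'll triangulate the offset.

```bash
python3 - <<'E'
from plan import *
s,d=pose('scene'),pose('side')
f=lambda a,b:tri([(s,(180+a[0]/2.8,90+a[1]/2.8)),(d,(330+(b[0]-392)/2.8,60+b[1]/2.8))])
print('tip',f((193,153),(624,133))); print('rim',f((199,190),(606,172)))
E
```

```text
tip (array([ 0.489 , -0.3147,  0.1581]), [np.float64(0.15280206252807407), np.float64(0.19816992144629142)])
rim (array([ 0.4984, -0.3052,  0.1267]), [np.float64(0.7412746367587043), np.float64(0.9590448948709893)])
```

Call:
jog_arm(deltas=[[[7,7,0,-1,-1,-0.6,5],[0,0,0,0,0,0,5]]])

```text
clock: 10.3
eef_pos: [0.501, -0.3029, 0.2709]
tool_rot: [0.661, 0.751, 0.0, -0.0]
ft_force: [-0.3, -0.2, -0.3]
grip_width: 0.0165
```

```bash
python3 plan.py .501 -.305 .24 7 5 20
```

```text
at [ 0.501  -0.3029  0.2709] t 10.3 F [-0.3054 -0.2416 -0.2901] w 0.01653879594894901 q [-0.5439  0.4054  0.3384  1.5042  0.0002  0.8993] 
 [[[-1.3, -0.1, 20.0, -0.0, -0.0, 0.3, 5.0], [-0.8, -0.1, 10.9, -0.0, -0.0, 0.0, 5.0]]] left 3.1083722531062386e-05
```

Call:
jog_arm(deltas=[[[-1.3,0,20,0,0,0.3,5],[-0.8,0,20,0,0,0,5],[0,0,0,0,0,0,5]]])

```text
clock: 10.6
eef_pos: [0.502, -0.3016, 0.2315]
tool_rot: [0.661, 0.751, 0.0, 0.0]
ft_force: [-0.4, 0.6, -1.1]
grip_width: 0.0164
```

```bash
python3 plan.py .501 -.305 .175 7 5 20
```

```text
at [ 0.502  -0.3016  0.2315] t 10.6 F [-0.3718  0.6128 -1.0607] w 0.016414414445946848 q [-0.5411  0.4126  0.2482  1.4054 -0.      0.9019] 
 [[[-1.1, -0.5, 20.0, 0.0, 0.0, 0.3, 5.0], [-1.1, -0.5, 20.0, 0.0, 0.0, 0.0, 5.0], [-1.0, -0.4, 16.5, 0.0, 0.0, 0.0, 5.0]]] left 2.10887645887634e-05
```

Call:
jog_arm(deltas=[[[-2,-0.5,20,0,0,0.3,5],[-1.5,-0.5,20,0,0,0,5],[0,0,12,0,0,0,5],[0,0,0,0,0,0,5]]])

```text
clock: 11.0
eef_pos: [0.5031, -0.3036, 0.1822]
tool_rot: [0.661, 0.75, 0.0, 0.002]
ft_force: [0.8, -0.4, -0.8]
grip_width: 0.017
```

```bash
python3 - <<'E'
from plan import *
plan([.501,-.305,.160],7,5,20)
a=camera('scene'); b=camera('side')
x=cv2.resize(a[90:220,180:320],None,fx=2.8,fy=2.8,interpolation=2); y=cv2.resize(b[60:190,330:470],None,fx=2.8,fy=2.8,interpolation=2)
save(np.hstack([x,y]),'c2')
E
```

```text
at [ 0.5031 -0.3036  0.1822] t 11.0 F [ 0.7694 -0.3646 -0.7789] w 0.017048868229029544 q [-0.5429  0.4342  0.1523  1.2842 -0.0001  0.9016] 
 [[[-0.9, -2.1, 19.9, 0.2, 0.2, 0.2, 5], [-0.2, -0.2, 2.3, 0.0, -0.0, 0.0, 5]]] left 6.114699689743715e-05
```

View pics/c2.png

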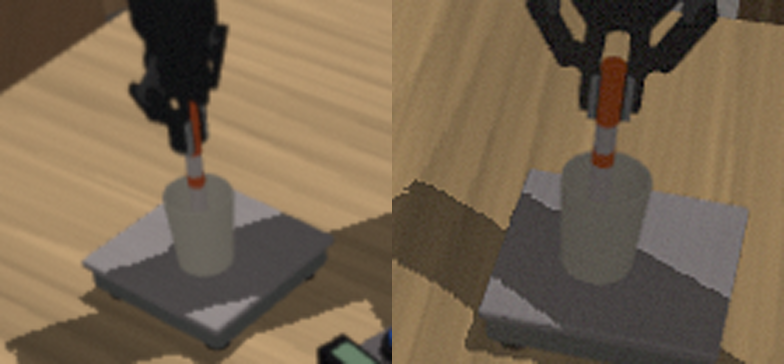

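The marker is inside the cup, entering at (196,185) and (603,165), and the cup has not moved. Now lower it to contact.

Call:
jog_arm(deltas=[[[0,-2,10,0,0,0,5],[0,0,5,0,0,0,5],[0,0,0,0,0,0,5]]])

```text
clock: 11.4
eef_pos: [0.5036, -0.3054, 0.1708]
tool_rot: [0.661, 0.75, 0.001, 0.007]
ft_force: [-0.3, -0.0, -0.3]
grip_width: 0.0168
```

Call:
jog_arm(deltas=[[[0,0,4,0,0,0,5],[0,0,0,0,0,0,5]]])

```text
clock: 11.6
eef_pos: [0.5037, -0.3055, 0.1669]
tool_rot: [0.661, 0.75, 0.001, 0.007]
ft_force: [-0.6, -0.4, -0.0]
grip_width: 0.0167
```

Call:
jog_arm(deltas=[[[0,0,4,0,0,0,5],[0,0,0,0,0,0,5]]])

```text
clock: 11.8
eef_pos: [0.5038, -0.3057, 0.1627]
tool_rot: [0.661, 0.75, 0.001, 0.007]
ft_force: [-0.0, -0.1, 0.0]
grip_width: 0.0166
```

Call:
jog_arm(deltas=[[[0,0,3,0,0,0,5],[0,0,0,0,0,0,5]]])

```text
clock: 12.0
eef_pos: [0.5039, -0.3057, 0.1595]
tool_rot: [0.661, 0.75, 0.001, 0.007]
ft_force: [0.3, 0.1, 0.3]
grip_width: 0.0163
```

Call:
jog_arm(deltas=[[[0,0,3,0,0,0,5],[0,0,0,0,0,0,5]]])

```text
clock: 12.2
eef_pos: [0.5045, -0.3061, 0.157]
tool_rot: [0.661, 0.75, 0.001, 0.008]
ft_force: [0.6, 0.6, 0.3]
grip_width: 0.0168
```

Call:
jog_arm(deltas=[[[0,0,2,0,0,0,5],[0,0,0,0,0,0,5]]])

```text
clock: 12.4
eef_pos: [0.5051, -0.3067, 0.1573]
tool_rot: [0.661, 0.75, 0.001, 0.01]
ft_force: [-0.6, -0.7, -0.6]
grip_width: 0.0165
```

Call:
jog_arm(deltas=[[[0,0,0,0,0,0,30],[0,0,0,0,0,0,85],[0,0,0,0,0,0,85],[0,0,0,0,0,0,85],[0,0,0,0,0,0,85]]])

```text
clock: 12.9
eef_pos: [0.5049, -0.3065, 0.1563]
tool_rot: [0.661, 0.75, 0.001, 0.009]
ft_force: [0.2, -0.2, 0.3]
grip_width: 0.0847
```

```bash
python3 - <<'E'
from plan import *
plan([.501,-.305,.30],7,85,25)
a=camera('scene'); b=camera('side')
x=cv2.resize(a[90:220,180:320],None,fx=2.8,fy=2.8,interpolation=2); y=cv2.resize(b[60:190,330:470],None,fx=2.8,fy=2.8,interpolation=2)
save(np.hstack([x,y]),'c3')
E
```

```text
at [ 0.5049 -0.3065  0.1563] t 12.9 F [ 0.1606 -0.2065  0.2696] w 0.08465601814032232 q [-0.5454  0.4449  0.0999  1.2077 -0.0005  0.8993] 
 [[[0.1, -0.3, -25.0, 0.8, 0.7, 0.2, 85], [0.4, -0.6, -25.0, -0.0, -0.0, 0.0, 85], [0.3, -0.6, -25.0, -0.0, -0.0, 0.0, 85], [0.4, -0.7, -25.0, -0.0, -0.0, 0.0, 85], [0.3, -0.6, -25.0, -0.0, -0.0, 0.0, 85]]] left 0.018745373743879804
```

View pics/c3.png

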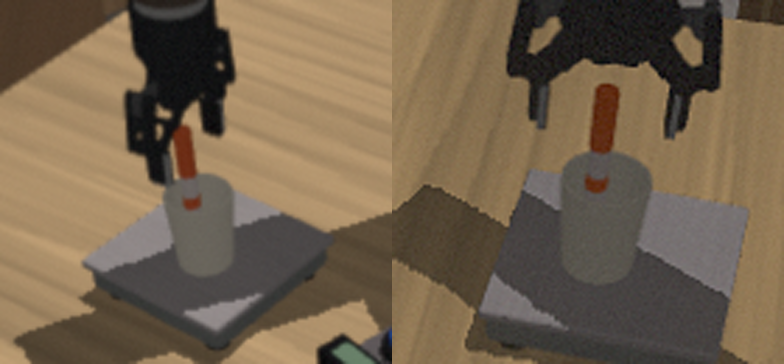

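The marker stands nearly upright in the cup, released, with its top at (183,130) and (607,90). The cup is upright and both fingers are clear. Rise straight up.

Call:
jog_arm(deltas=[[[0,0,-25,0,0,0,85],[0,0,-30,0,0,0,85],[0,0,-30,0,0,0,85],[0,0,-30,0,0,0,85],[0,0,-30,0.8,0.7,0,85]]])

```text
clock: 13.5
eef_pos: [0.4995, -0.3032, 0.2995]
tool_rot: [0.661, 0.75, -0.001, -0.007]
ft_force: [0.5, -0.6, 0.4]
grip_width: 0.0846
```

```bash
python3 plan.py .487 -.077 .24 7 0 48
```

```text
at [ 0.4995 -0.3032  0.2995] t 13.5 F [ 0.4509 -0.5589  0.4304] w 0.08460209927595845 q [-0.5456  0.4155  0.4266  1.5969  0.0004  0.899 ] 
 [[[46.2, 3.4, 12.6, -0.7, -0.6, 0.2, 0.0], [46.3, 3.1, 12.2, 0.0, 0.0, 0.0, 0.0], [46.3, 3.1, 12.1, 0.0, 0.0, 0.0, 0.0], [46.3, 3.1, 12.2, 0.0, 0.0, 0.0, 0.0], [40.8, 2.8, 10.7, 0.0, 0.0, 0.0, 0.0]]] left 3.6616313816934986e-05
```

Call:
jog_arm(deltas=[[[46.2,3.4,0,-0.7,-0.6,0,85],[46.3,3.1,0,0,0,0,85],[46.3,3.1,15,0,0,0,0],[46.3,3.1,15,0,0,0,0],[40.8,2.8,15,0,0,0,0]]])

```text
clock: 14.0
eef_pos: [0.4949, -0.0794, 0.2604]
tool_rot: [0.666, 0.746, 0.004, 0.011]
ft_force: [0.5, -0.2, -0.3]
grip_width: 0.0437
```

```bash
python3 plan.py .487 -.077 .08 7 0 48
```

```text
at [ 0.4949 -0.0794  0.2604] t 14.0 F [ 0.493 -0.233 -0.314] w 0.04372129854187433 q [-0.1552  0.2138  0.0458  1.3797 -0.0064  1.3014] 
 [[[1.5, -3.0, 47.9, 1.2, 0.7, -0.5, 0.0], [0.9, -2.0, 48.0, -0.0, 0.0, 0.0, 0.0], [0.9, -2.0, 48.0, -0.0, 0.0, 0.0, 0.0], [0.7, -1.5, 36.4, -0.0, 0.0, 0.0, 0.0]]] left 4.627877955369409e-05
```

Call:
jog_arm(deltas=[[[1.5,-3,48,1.2,0.7,-0.5,0],[0.9,-2,48,0,0,0,0],[0.9,-2,44,0,0,0,0],[0.7,-1.5,30,0,0,0,0],[0,0,0,0,0,0,0]]])

```text
clock: 14.5
eef_pos: [0.4871, -0.0692, 0.0862]
tool_rot: [0.658, 0.753, 0.002, 0.001]
ft_force: [-0.8, 0.1, -1.2]
grip_width: -0.0002
```

```bash
python3 plan.py .487 -.077 .053 7 0 48
```

```text
at [ 0.4871 -0.0692  0.0862] t 14.5 F [-0.7549  0.0868 -1.1852] w -0.00023657240254228924 q [-0.142   0.3376 -0.2644  0.9652  0.0014  1.293 ] 
 [[[-7.7, -1.3, 33.2, 0.2, -0.0, 0.8, 0.0]]] left 3.374577026390055e-05
```

Before pressing blue, I'll check that the marker and cup are still in place.

Call:
jog_arm(deltas=[[[-7.7,-1.3,15,0.2,0,0.8,0],[0,0,8,0,0,0,0],[0,0,0,0,0,0,0]]])

```text
clock: 14.8
eef_pos: [0.4891, -0.0774, 0.0657]
tool_rot: [0.663, 0.749, 0.001, 0.001]
ft_force: [0.6, 1.1, -0.5]
grip_width: -0.0
```

```bash
python3 - <<'E'
from plan import *
plan([.487,-.077,.053],7,0,20)
for c in ['scene','side']:
    im=camera(c); save(im,c+'5')
    for st,ce in blobs(im,'orange'): print(c,st,ce,onz(pose(c),ce,.17))
a=cv2.imread('pics/scene5.png')[80:330,190:520];cv2.imwrite('pics/s5.png',cv2.resize(a,None,fx=2.3,fy=2.3))
E
```

```text
at [ 0.4891 -0.0774  0.0657] t 14.8 F [ 0.5751  1.1474 -0.5044] w -4.232538866936072e-05 q [-0.1573  0.3676 -0.2824  0.9171  0.0007  1.2918] 
 [[[0.6, -2.1, 12.7, 0.2, 0.0, -0.0, 0]]] left 5.838017956349195e-05
scene [243 135   8  18  93] [246.6667 143.6559] [ 0.5019 -0.3101  0.17  ]
```

View pics/s5.png

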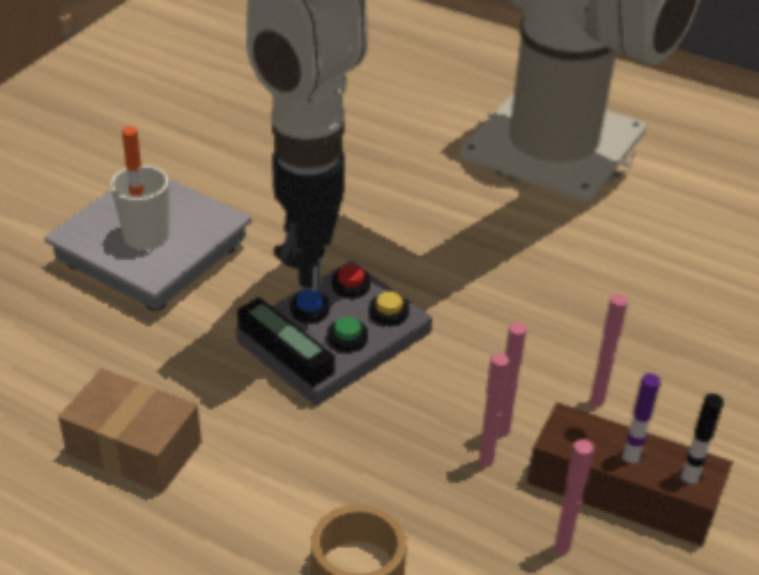

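The marker stands in the cup at (132,160) and everything else is in place. The shut fingers hang over the blue key at (310,295). Press blue.

Call:
jog_arm(deltas=[[[0.6,-2.1,12,0.2,0,0,0],[0,0,6,0,0,0,0],[0,0,4,0,0,0,0]]])

```text
clock: 15.2
eef_pos: [0.4908, -0.0773, 0.0465]
tool_rot: [0.663, 0.749, 0.002, 0.004]
ft_force: [0.4, -0.1, 1.0]
grip_width: -0.0001
```

Call:
jog_arm(deltas=[[[0,-2,4,0,0,0,0],[0,0,3,0,0,0,0],[0,0,1,0,0,0,0]]])

```text
clock: 15.5
eef_pos: [0.4908, -0.0773, 0.042]
tool_rot: [0.662, 0.749, 0.004, 0.006]
ft_force: [-3.3, 1.2, 10.4]
grip_width: 0.0001
```

Call:
jog_arm(deltas=[[[0,0,2,0,0,0,0],[0,0,0,0,0,0,0]]])

```text
clock: 15.7
eef_pos: [0.4907, -0.0773, 0.0428]
tool_rot: [0.662, 0.749, 0.005, 0.007]
ft_force: [-1.2, -0.4, 4.3]
grip_width: -0.0002
```

Call:
jog_arm(deltas=[[[0,0,-20,0,0,0,0],[0,0,-40,0,0,0,0],[0,0,-45,0,0,0,0],[0,0,0,0,0,0,0],[0,0,0,0,0,0,0]]])

```text
clock: 16.2
eef_pos: [0.4857, -0.077, 0.1493]
tool_rot: [0.662, 0.749, 0.002, 0.004]
ft_force: [-0.5, -0.0, -0.5]
grip_width: -0.0002
```

```bash
python3 - <<'E'
from plan import *
o=get_obs(); print(o['eef_pos'],np.abs(o['joint_vel']).max(),o['ft_force'])
a=camera('scene'); cv2.imwrite('pics/s6.png',cv2.resize(a[80:350,190:530,::-1],None,fx=2.2,fy=2.2))
b=np.array(cv2.imread('pics/scene0.png')[:,:,::-1])
for n in ['carton','tape','marker_violet','marker_black']:
    print(n,[np.round(d['at']) for d in masks_of(n,'scene')[:2]])
for st,ce in blobs(a,'orange'): print(st,ce)
E
```

```text
[ 0.4857 -0.077   0.1493] 0.04691255257894558 [-0.4634 -0.0487 -0.4835]
carton [array([244., 269.])]
tape [array([345., 316.])]
marker_violet [array([469., 258.]), array([463., 285.])]
marker_black [array([494., 268.])]
[243 135   7  18  93] [246.172  143.7312]
```

View pics/s6.png

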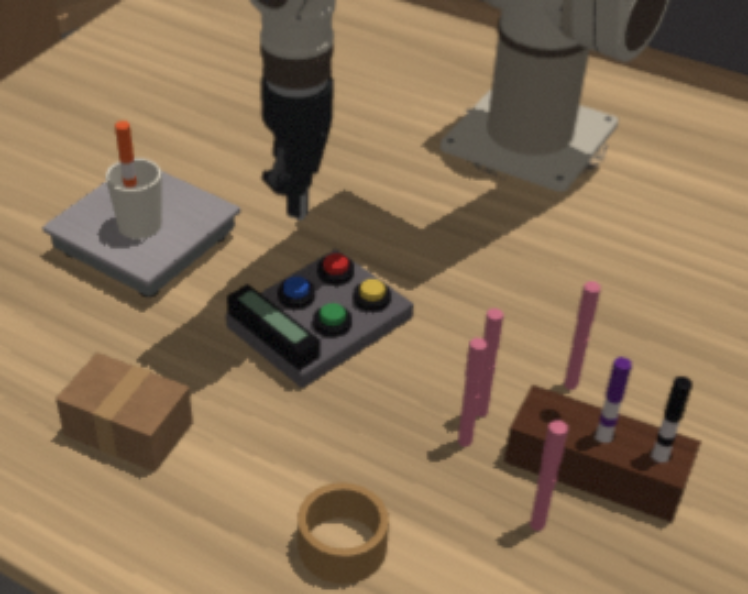

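```bash
python3 -c "
from workcell import *
print(job_done())"
```

```text
the job is handed in; nothing more can be done
None
```

I carried out the whole sequence and handed the job in at about 16 s of the 72 s allowed. No verdict came back.

**Keys:** I pressed green and then yellow with the cup still empty, and blue only after the marker was released in the cup. I read the travel from the tool height and force, because the key joints themselves cannot be seen.

| Key | Tool height at the bottom | Force |
|---|---|---|
| Green | 41.7 mm | 25 N |
| Yellow | 41.0 mm | 62 N |
| Blue | 42.0 mm | 10 N |

A key that is fully down has its top at 42 mm and takes about 5 N. Blue eased back to 42.8 mm and 4.3 N while I held it, about 5.2 mm of travel. That is still beyond the 4.5 mm required, but it is the thinnest margin of the three. The 62 N on yellow was more than I meant, though below the 120 N wrist limit.

**Marker:** I saw no clear contact force when setting it down. I judged it had reached the cup's floor because the tool stopped going down within about 1 mm of the calculated height.

**Last picture:**
- The orange marker stands nearly upright in the upright cup on the pan, and the gripper is about 100 mm above the console touching nothing.
- All four keys look up.
- The carton, the tape, and the black and violet markers are within 2 pixels of where they started.
- In the last side-camera check, the colour search did not find the orange cap. I did not follow that up, so the final position rests on the scene camera.

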